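# Load the stop pins and hold the fixture's gate open

## Task

Get the bench fixture ready for the next bracket: drop the two headed steel pins, one in each bore of the fixture's ledge, until their heads sit down on it. Then release the gate's two catches by squeezing the tabs of each fully together, the one next to the hinge first and only then the one near the gate's free end, and swing the gate by its post past the detent to wide open (at least 70 degrees). The gate springs back, so finish while still holding it wide open, and leave the other things on the bench where they are.

Things in the scene. Friction and masses are not known exactly. Their poses are not given: they have to be found in the camera images.
- fixture: Fixed grey steel cage with a barred gate in front, yaw within 0.2 rad. Origin on the bench under the gate's plane; x into the cage (away from robot), y along the closed gate to the hinge, z up. In mm: walls x 12..150, y -105..105, top z 90; deck strip on top x 12..64; closed gate x -6..6, y -90..76, top z 90; low detent bracket beyond the hinge, y 95..170, x 0..70, up to z 57.
- pin_a: Loose steel pin standing upright on the bench: shank 16 mm diameter and 32 mm long, then a round head 24 mm diameter and 24 mm high, 56 mm in all, about 90 g. Origin: centre of the foot; z up the pin. Both pins are alike; either may go in either bore.
- pin_b: The second such pin, same sizes and origin.
- ledge_hole0 (a point): Mouth centre of the bore nearer the robot in the ledge, an aluminium block on the fixture's right: fixture frame x -7..107 mm, y -190..-140, top z 50. Bores at x 20 and 80, y -165, each 19 mm diameter with a 2 mm chamfer, 36 mm deep. A seated pin has its foot 32 mm below this point.
- ledge_hole1 (a point): Centre of the mouth of the other bore, farther from the robot.
- hinge_catch_mid (a point): Catch next to the hinge, squeezed FIRST. Point fixed at fixture (36, 40, 120) mm, midway between the tops of its two upright tabs at the start; tabs rise 30 mm from the deck, 10 mm thick along y, 24 long along x. The -y tab is fixed, centred 14 mm to -y; the +y tab slides 14 mm towards it. Outer width 38 mm, squeezed home 24. The sliding tab's hook blocks a stub on the gate's top.
- hinge_catch (a joint): Travel of that catch's sliding tab in m: 0 = latched, 0.014 = fully squeezed, gate free. It needs about 4 N and stays where it is left (no spring).
- free_catch_mid (a point): Catch nearer the gate's free end, to be squeezed SECOND; the same in size, make and point, at x 36, y -30 mm of the fixture's frame.
- free_catch (a joint): Travel of the second catch's sliding tab, as for the first: 0 latched, 0.014 fully squeezed.
- gate (a joint): Gate angle in rad: 0 = closed, grows as the free end swings towards the robot and then to the left (clockwise seen from above); hard stop at 1.6. Blocked until both catches are squeezed. A spring pulls it shut (0.4 N at the post when closed, 3 N at 1.4 rad); a sprung detent between about 0.48 and 0.92 rad takes about 6 N in all at the post to pass. Let go, it swings shut.
- gate_post_top (a point): Top centre of the round steel post, 16 mm diameter, 42 mm tall, standing on the gate's top near its free end: the thing to hold the gate by. Moves with the gate, 155 mm from the hinge axis; top 132 mm above the bench.
- gate_hinge (a point): Point on the gate's vertical hinge axis at 90 mm above the bench (fixture x 0, y 85 mm). Does not move with the gate.
- socket: Bystander: plain steel wrench socket, upright cylinder 28 mm diameter, 38 mm high, no head. Origin under its centre. Not for the bores.
- oil_bottle: Bystander: small grey oil bottle, 44 mm diameter, 100 mm high, standing. Origin under its centre.
- screwdriver: Bystander: screwdriver lying on the bench.
- bracket: Bystander: flat aluminium bracket, 110 by 90 mm, 5 mm thick, lying on the bench.
- pot: Bystander: dark steel cup, 70 mm diameter, 90 mm high, standing.
Mind the look-alikes: they are no part of the job. What is shaped like the pin_a but blue or pink is not meant.

How it is judged (in metres and radians):
On the way, in this order (a step that is already met when the one before it is completed fails the run):
1. both pins are seated in the ledge's bores, one in each ((((horizontal distance between pin_a and ledge_hole0 below 0.004 m and z of pin_a in the frame of ledge_hole0 below -0.028 m and angle between pin_a's own z axis and vertical below 0.1 rad) and (horizontal distance between pin_b and ledge_hole1 below 0.004 m and z of pin_b in the frame of ledge_hole1 below -0.028 m and angle between pin_b's own z axis and vertical below 0.1 rad)) or ((horizontal distance between pin_a and ledge_hole1 below 0.004 m and z of pin_a in the frame of ledge_hole1 below -0.028 m and angle between pin_a's own z axis and vertical below 0.1 rad) and (horizontal distance between pin_b and ledge_hole0 below 0.004 m and z of pin_b in the frame of ledge_hole0 below -0.028 m and angle between pin_b's own z axis and vertical below 0.1 rad)))), for 0.2 s.
2. the catch next to the hinge is squeezed home while the other is still latched and the gate shut (value of joint hinge_catch above 0.011 m and value of joint free_catch below 0.005 m and value of joint gate below 0.15 rad), for 0.1 s.
3. the catch near the free end is squeezed home too (value of joint each of hinge_catch, free_catch above 0.011 m and value of joint gate below 0.3 rad), for 0.1 s.
4. the gate is past its detent (value of joint gate above 1 rad), for 0.05 s.
At the end, for the whole second after the job is handed in: The gate stands at 1.2 rad or more, still (under 0.1 rad/s), with the fingers holding it (over 0.5 N between fingers and gate); both catches are squeezed at least 11 mm; each bore holds one pin, foot at least 28 mm deep, within 4 mm of the bore's axis, upright within 0.1 rad (value of joint gate above 1.2 rad and velocity of joint gate between -0.1 and 0.1 rad/s and contact force between the fingers and gate above 0.5 N and value of joint each of hinge_catch, free_catch above 0.011 m and (((horizontal distance between pin_a and ledge_hole0 below 0.004 m and z of pin_a in the frame of ledge_hole0 below -0.028 m and angle between pin_a's own z axis and vertical below 0.1 rad) and (horizontal distance between pin_b and ledge_hole1 below 0.004 m and z of pin_b in the frame of ledge_hole1 below -0.028 m and angle between pin_b's own z axis and vertical below 0.1 rad)) or ((horizontal distance between pin_a and ledge_hole1 below 0.004 m and z of pin_a in the frame of ledge_hole1 below -0.028 m and angle between pin_a's own z axis and vertical below 0.1 rad) and (horizontal distance between pin_b and ledge_hole0 below 0.004 m and z of pin_b in the frame of ledge_hole0 below -0.028 m and angle between pin_b's own z axis and vertical below 0.1 rad)))); the arm keeps its last pose, push and grip.
It fails at once if the catch near the free end is squeezed (over 6 mm) while the one next to the hinge is not yet released (under 11 mm) (value of joint free_catch above 0.006 m and value of joint hinge_catch below 0.011 m).
It fails at once if another thing on the bench is displaced by more than 40 mm or knocked over (distance of any of socket, oil_bottle, screwdriver, bracket, pot from where it was at the start of the episode above 0.04 m or angle between any of socket, oil_bottle, pot's own z axis and vertical above 0.6 rad).
It also fails if it takes over 72 s, if anything falls off the work surface, if the arm or the gripper's body presses on something with over 40 N, if the wrist force passes 120 N, or if a joint passes its speed limit or range.

## Robot

A 6-joint arm with a two-finger parallel gripper is mounted at the origin on the work surface. World frame = base frame: x ahead of the robot, y to its left, z up, the work surface at z = 0. Lengths are in mm, angles in rad, forces in N, time in s.
With the tool pointing down it reaches from about 350 to 975 mm from the base axis. Payload 7.1 kg.
Tool frame: the origin (TCP) lies on the front face of the gripper's body, between the roots of the fingers; the fingertips stand 80 mm ahead of it and the grasp point (between the pads) lies 61 mm ahead of it (env.tips_ahead is the distance from the TCP to the fingertips, in mm); z points along the fingers, y is the line along which they close (so a half turn about z gives the same grasp; the last joint's range is limited). The gripper opens to 88 mm and grips with 3 to 60 N. Pads are 20 mm wide; open, the fingers measure 115 mm over their backs; the gripper's body (75 mm by 178 mm) begins 61 mm behind the grasp point.
Start: joints at [-1.342, 0.423, 1.63, -0, 1.089, -0.019], TCP at [153.314, -605.888, 302.675] pointing down, gripper open.
Joint ranges: [-3, 3], [-0.9, 2.11], [0.09, 2.58], [-1.31, 4.45], [0.11, 2.69], [-2.54, 2.54]. Speed limits (rad/s): [2.39, 2.39, 3.01, 3.14, 3.14, 3.14].

## Interface

Orientations are given as a unit quaternion [x, y, z, w].
In Python, from station import env, set_gripper, viewer, workorder gives the robot as it stands. Calls block until the motion is done:
- env.reach(position, orientation): joint-space move of the TCP to a pose.
- env.move_l(position, rot=None, rate=150, f_stop=None): straight line of the TCP; rot=None keeps the orientation; rate is the mean speed in mm/s. With f_stop (N) it stops when the force on the tool has changed by that much, and returns True; else False.
- env.move_joints(angles): joint-space move.
- set_gripper(opening): finger opening in mm; the grip force is fixed at half the most; returns when the fingers have stopped.
- env.hold(seconds).
- env.ik(position, orientation): joint angles nearest the present ones, or None.
- env.read_state(): the state.
- viewer.camera(name): name is "scene" or "top" or "wrist"; returns the picture (420x560x3 uint8, blue, green, red); there is no depth.
- viewer.camera_params(name): a dict with "fx", "fy", "cx", "cy" (pixels), "pose" (4x4, takes a point from camera to world coordinates); the wrist camera has in their place "tool_from_camera" (4x4, takes a point from camera to tool coordinates, whose origin is the TCP and whose axes are the flange's). Camera axes: x right, y up, looking along -z (the intrinsics and any distortion apply to the point x, -y, -z); pixel columns grow to the right and rows downward; lengths in mm; the calibration is good to about 2 mm. A picture is of the moment at which its call begins: read the wrist's pose just before it. camera_params takes no time and is no camera call.
A pose or a line that the arm cannot do raises env.IKError and nothing moves.
- workorder.sign_off(): hands the job in; it is judged then, once.
The state is a dict: "time_s": time; "qpos": joint angles; "dq": joint speeds; "tau": joint torques, N m; "tool_pos": TCP position; "orientation": TCP orientation; "force": force on the tool from outside, world axes, zero at the start; "wrist_torque": the same for the moment, N m; "width": finger opening in mm; "grip_force": force on a finger pad.
Only numpy, scipy, OpenCV 4.12 (cv2) and the standard library are available. Lean on these libraries where they do the work, as an engineer would, in place of code of your own. Each camera call takes 0.05 s, during which the arm holds its last target. There are 200 camera calls.

## Working session

There is one attempt and no reset: what is moved stays moved. The work goes in short steps, each a Python script; the robot and the scene stay as the last script left them, time stands still between calls to the robot, and variables do not carry over. Pictures are saved under pics/ and viewed, at most 10 in all, crops included, and the job is handed in when it is done.

```bash
ls; mkdir -p pics
python3 - <<'E'
from station import env,viewer
import cv2,numpy as np
np.set_printoptions(suppress=True,precision=4)
for n in ("scene","top"):
    cv2.imwrite(f"pics/{n}0.png",viewer.camera(n)); print(n,viewer.camera_params(n))
print(viewer.camera_params("wrist")); print(env.read_state())
E
```

```text
pics
scene {'fx': 409.2811227044553, 'fy': 409.2811227044553, 'cx': 281.93634816880757, 'cy': 208.69076075318026, 'pose': array([[   0.599 ,   -0.6469,    0.472 , 1055.8437],
       [   0.8008,    0.4839,   -0.3529, -395.2945],
       [  -0.0001,    0.5894,    0.8079,  929.756 ],
       [   0.    ,    0.    ,    0.    ,    1.    ]])}
top {'fx': 503.6985737485327, 'fy': 503.6985737485327, 'cx': 276.3301795978847, 'cy': 208.93672029299594, 'pose': array([[   0.0104,    0.9748,   -0.2229,  246.9107],
       [  -0.9999,    0.0106,   -0.0004,  -17.9756],
       [   0.002 ,    0.2229,    0.9748, 1552.2978],
       [   0.    ,    0.    ,    0.    ,    1.    ]])}
{'fx': 336.3831591193979, 'fy': 336.3831591193979, 'cx': 277.04328057764286, 'cy': 204.1427935483116, 'tool_from_camera': array([[  0.0006,   0.9668,   0.2557,  70.2603],
       [  1.    ,  -0.0003,  -0.0011,  -1.1869],
       [ -0.0009,   0.2557,  -0.9668, -82.0894],
       [  0.    ,   0.    ,   0.    ,   1.    ]])}
{'time_s': 0.1, 'qpos': array([-1.342 ,  0.4238,  1.6306,  0.    ,  1.0886, -0.019 ]), 'dq': array([-0.0013, -0.0013, -0.0008,  0.0015,  0.0006, -0.0001]), 'tau': array([ -0.0007, -54.5615, -27.4325,   0.0645,   0.0188,  -0.    ]), 'tool_pos': array([ 153.2108, -605.5292,  301.9965]), 'orientation': array([ 0.9923,  0.1236, -0.0001, -0.0007]), 'force': array([ 0.2505, -0.441 ,  0.3673]), 'wrist_torque': array([-0.0186,  0.0128,  0.0182]), 'grip_force': 0.0, 'width': 87.68042094479797}
```

View pics/scene0.png

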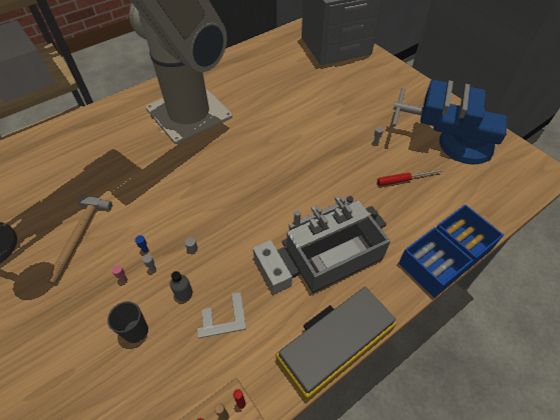

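View pics/top0.png

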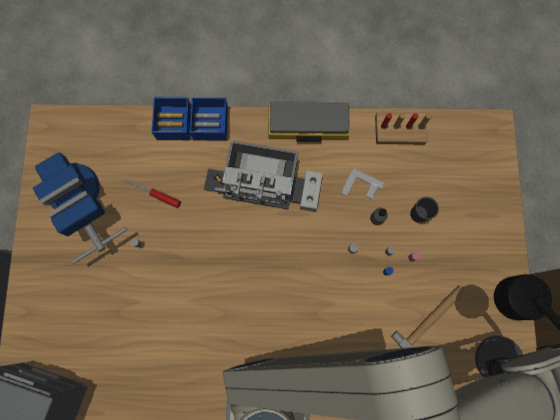

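The scene view shows the fixture at about (335,250), the ledge at (272,266), a grey pin at (148,262) beside blue and pink ones, the socket at (191,245), and another grey pin near the vise at (378,134). In the top view these are the pin at (390,251), the socket at (353,248), the far pin at (136,243), and the ledge at (311,190). Next I'll enlarge these areas.

```bash
cat > h.py <<'E'
from station import env,set_gripper,viewer,workorder
import cv2,numpy as np
from scipy.spatial.transform import Rotation as R
from scipy.optimize import least_squares
np.set_printoptions(suppress=True,precision=2)
P={n:viewer.camera_params(n) for n in("scene","top","wrist")}
def tool_T(s=None):
    s=s or env.read_state(); T=np.eye(4); T[:3,:3]=R.from_quat(s["orientation"]).as_matrix(); T[:3,3]=s["tool_pos"]; return T
def pose(n,tool=None): return tool@P["wrist"]["tool_from_camera"] if n=="wrist" else P[n]["pose"]
def proj(n,X,tool=None):
    X=np.atleast_2d(X); T=pose(n,tool); c=(X-T[:3,3])@T[:3,:3]; p=P[n]
    return np.c_[p["cx"]+p["fx"]*c[:,0]/-c[:,2], p["cy"]-p["fy"]*c[:,1]/-c[:,2]]
def ray(n,uv,tool=None):
    T=pose(n,tool); p=P[n]
    return T[:3,3],T[:3,:3]@np.array([(uv[0]-p["cx"])/p["fx"],-(uv[1]-p["cy"])/p["fy"],-1])
def onz(n,uv,z,tool=None):
    o,d=ray(n,uv,tool); return o+d*(z-o[2])/d[2]
def tri(obs):
    """obs: list of (cam,uv,tool) -> point by least reprojection, rms px"""
    x0=onz(obs[0][0],obs[0][1],50,obs[0][2])
    f=lambda X:np.concatenate([proj(n,X,t)[0]-uv for n,uv,t in obs])
    r=least_squares(f,x0); return r.x,np.sqrt(np.mean(r.fun**2))
def down(yaw):  # tool z down; closing line (tool y) at angle yaw from world x... R = Rz(yaw) * Rx(pi)
    return (R.from_euler("z",yaw)*R.from_euler("x",np.pi)).as_quat()
E
python3 - <<'E'
from h import *
for a,b,n in(((390,251),(148,262),"pinnear"),((353,248),(191,245),"socket"),((136,243),(378,134),"pinfar"),((380,215),(180,285),"bottle"),((388,271),(141,243),"blue")):
    print(n,*tri([("top",a,None),("scene",b,None)]))
for uv in((314,181),(308,203)): print(onz("top",uv,50))
s=cv2.imread("pics/scene0.png");t=cv2.imread("pics/top0.png")
c=lambda i,x,y,w,h,k:cv2.resize(i[y:y+h,x:x+w],None,fx=k,fy=k,interpolation=cv2.INTER_CUBIC)
a=np.hstack([c(s,245,190,160,120,2.5),c(t,200,130,160,120,2.5)])
b=np.hstack([c(s,100,220,100,75,2.66),c(s,350,110,100,75,2.66),c(t,330,200,100,75,2.66)])[:,:800]
b=cv2.copyMakeBorder(b,0,0,0,800-b.shape[1],cv2.BORDER_CONSTANT)
cv2.imwrite("pics/c1.png",np.vstack([a,b]))
E
```

```text
pinnear [ 466.05 -365.78   35.04] 0.4996222041285708
socket [ 476.62 -254.86   19.62] 0.22931504400759128
pinfar [482.57 407.67  36.35] 0.06802022095698369
bottle [ 575.16 -334.46   48.44] 0.028756756706660773
blue [ 405.61 -356.24   35.96] 0.30630829010457394
[ 680.5  -133.21   50.  ]
[ 610.16 -114.35   50.  ]
```

View pics/c1.png

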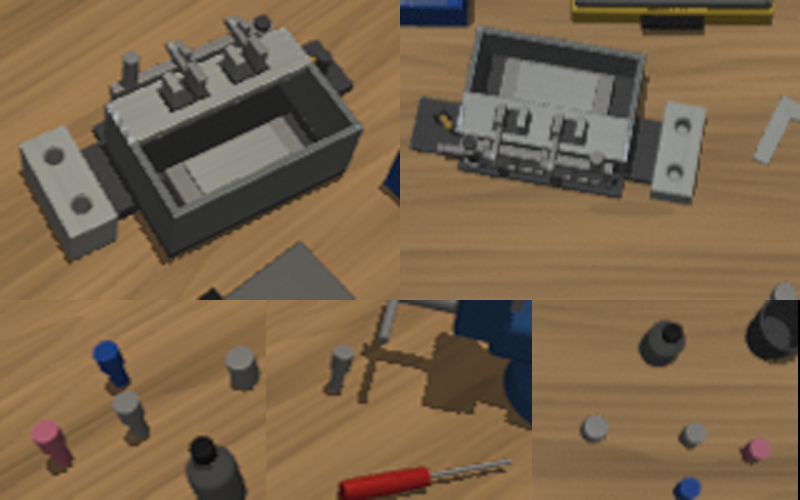

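The crops confirm two grey headed pins: one near (466,-366) between blue and pink, and one near (483,408) by the vise. The socket has no head. The bores in the top view are at about (310,198) and (313,180). Next I'll take wrist views of the fixture and the near pin.

Run:
```python
from h import *
import pickle
print(*tri([("top",(310,198.4),None),("scene",(266.6,252.4),None)]),*tri([("top",(312.8,180),None),("scene",(277.8,272),None)]))
print("pink",*tri([("top",(414,257),None),("scene",(118,273),None)]),"pot",*tri([("top",(425,210),None),("scene",(126,322),None)]))
V={}
def view(k,p,yaw):
    env.reach(p,down(yaw)); env.hold(.3); T=tool_T(); im=viewer.camera("wrist"); V[k]=(T,im); cv2.imwrite(f"pics/{k}.png",im)
view("p1",[450,-366,290],.52)
view("p2",[462,-376,230],.52)
view("f1",[640,-90,310],.25)
view("f2",[590,-40,310],-.15)
pickle.dump(V,open("V.pkl","wb"))
for k in V: print(k,V[k][0][:3,3])
print(env.read_state()["time_s"])
b=np.hstack([V["f1"][1][:,80:480],V["f2"][1][:,80:480]])
c=np.hstack([V["p1"][1][90:270,80:480],V["p2"][1][90:270,80:480]])
cv2.imwrite("pics/c2.png",np.vstack([b,c]))
```

```text
[ 625.22 -120.69   48.2 ] 0.00169072842416002 [ 684.57 -129.95   46.59] 0.044015814300547386
pink [ 448.94 -437.84   33.51] 0.42837355092284274 pot [ 589.31 -471.53   59.59] 0.44305487066979726
p1 [ 449.58 -366.6   289.98]
p2 [ 462.36 -376.29  231.58]
f1 [639.77 -90.83 309.79]
f2 [590.44 -40.52 309.88]
5.1083
```

View pics/c2.png

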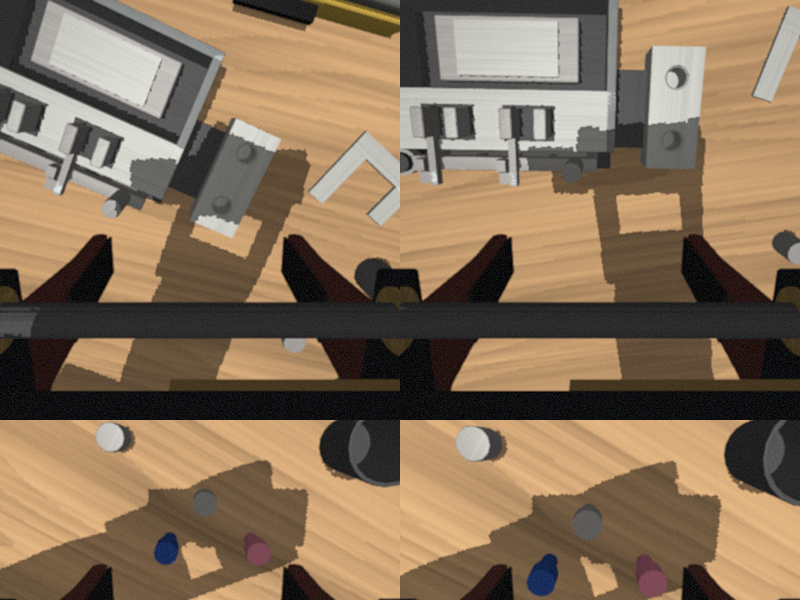

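Wrist views: the bores are at f1 (326,152)/(302,204) and f2 (356,77)/(351,140). The near pin's head is at p1 (285,170) and p2 (267,190). I'll zoom in for exact clicks.

Run:
```python
from h import *
import pickle
V=pickle.load(open("V.pkl","rb"))
c=lambda k,x,y,w,h:cv2.resize(V[k][1][y:y+h,x:x+w],None,fx=3,fy=3,interpolation=cv2.INTER_CUBIC)
a=np.hstack([c("f1",272,125,80,100),c("f1",80,80,186,150)[-450:-150]])
a=np.hstack([c("f1",280,125,80,100),c("f1",70,125,186,100)])
b=np.hstack([c("f2",320,60,80,100),c("f2",80,90,186,100)])
cv2.imwrite("pics/c3.png",np.vstack([a,b]))
obs=[]
for k,(x,y) in (("p1",(285,172)),("p2",(267,190))):
    im=V[k][1][y-25:y+25,x-25:x+25]; hsv=cv2.cvtColor(im,cv2.COLOR_BGR2HSV)
    m=((hsv[...,1]<45)).astype(np.uint8); n,l,st,ce=cv2.connectedComponentsWithStats(m)
    i=1+np.argmax(st[1:,4]); uv=ce[i]+[x-25,y-25]; print(k,st[i],uv); obs.append(("wrist",uv,V[k][0])); print(onz(*obs[-1][:2],44,V[k][0]))
print(*tri(obs))
```

```text
p1 [ 13  13  24  26 502] [284.35 172.49]
[ 465.94 -364.34   44.  ]
p2 [ 11   9  29  35 787] [267.13 191.95]
[ 465.85 -364.18   44.  ]
[ 466.16 -364.1    45.55] 0.05550362314547164
```

View pics/c3.png

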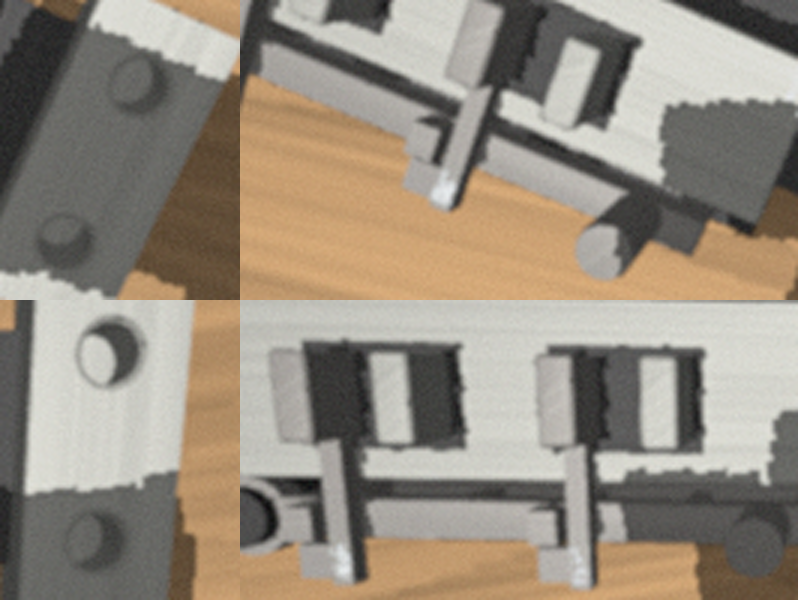

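Bores in the zoom: f1 (326,153) and (301.7,205), f2 (357,77.3) and (351.3,140.3). Post top: (190,208.3) and (251.7,172.7). Tab-pair mids: free catch (165,145.7) and (202.8,123.5), hinge catch f2 (113.8,122.3). Now I'll fit the fixture pose and check the heights by triangulation.

Run:
```python
from h import *
import pickle
V=pickle.load(open("V.pkl","rb"))
M={"h0":(20,-165,50),"h1":(80,-165,50),"post":(0,-70,132),"fc":(36,-30,120),"hc":(36,40,120)}
C={"f1":{"h1":(326,153),"h0":(301.7,205),"post":(190,208.3),"fc":(165,145.7)},
"f2":{"h1":(357,77.3),"h0":(351.3,140.3),"post":(251.7,172.7),"fc":(202.8,123.5),"hc":(113.8,122.3)}}
X=lambda q,m:R.from_euler("z",q[3]).apply(m)+q[:3]
def f(q): return np.concatenate([proj("wrist",X(q,M[n]),V[k][0])[0]-uv for k in C for n,uv in C[k].items()])
r=least_squares(f,[610,40,0,-.15]); print(r.x[:3],r.x[3]); print(r.fun.reshape(-1,2))
for n in M:
    print(n,X(r.x,M[n]),*(tri([("wrist",C[k][n],V[k][0]) for k in C]) if n!="hc" else ""))
np.save("fix.npy",r.x)
q=r.x
for k in("f1",):pass
for n in M: print(n,proj("top",X(q,M[n])),proj("scene",X(q,M[n])))
```

```text
[631.36  45.36  -2.22] -0.1655101687020053
[[ 0.44  0.41]
 [-0.04  0.52]
 [ 1.78 -0.31]
 [-0.94 -0.4 ]
 [-0.72  0.15]
 [ 0.44  0.41]
 [-0.06 -0.54]
 [-0.65  0.39]
 [-0.09  0.13]]
h0 [ 623.9  -120.68   47.78] [ 624.17 -120.67   46.32] 0.07510829849902627
h1 [ 683.08 -130.56   47.78] [ 683.23 -130.26   49.81] 0.43634790214278063
post [619.83 -23.68 129.78] [620.18 -23.53 133.42] 0.5015416906497987
fc [661.92   9.84 117.78] [662.07   8.84 119.02] 0.1574582411162057
hc [673.46  78.89 117.78]
h0 [[309.99 198.85]] [[266.3  252.11]]
h1 [[313.09 180.39]] [[277.27 271.45]]
post [[278.65 193.04]] [[297.13 212.69]]
fc [[267.43 180.19]] [[318.74 220.19]]
hc [[244.2 176.2]] [[343.41 209.4 ]]
```

The fit agrees with the independent triangulation to about 1 mm (bores at z 46 to 50, post 133). I'll pick the near pin and insert it in the far bore.

```bash
cat >> h.py <<'E'
q=np.load("fix.npy"); q[2]=0
FY=q[3]
def W(m): return R.from_euler("z",FY).apply(m)+q[:3]
def st(): s=env.read_state(); print(f"t {s['time_s']:.2f}",s["tool_pos"],"F",s["force"],"w %.1f g %.1f"%(s["width"],s["grip_force"])); return s
ZG=117
def pick(x,y,yaw):
    set_gripper(50); env.reach([x,y,200],down(yaw)); env.move_l([x,y,ZG],rate=120)
    set_gripper(15); env.hold(.2); st(); env.move_l([x,y,225],rate=150)
def insert(x,y,yaw):
    env.reach([x,y,200],down(yaw)); env.move_l([x,y,176],rate=80); env.hold(.2); st()
    hit=env.move_l([x,y,ZG+18.5],rate=50,f_stop=12); print("hit",hit); return st()
E
python3 - <<'E'
from h import *
pick(466,-364.2,.52)
h=W((80,-165,50)); print(h); insert(h[0],h[1],FY+np.pi/2)
cv2.imwrite("pics/w3.png",viewer.camera("wrist"))
E
```

```text
t 8.81 [ 466.18 -364.39  117.36] F [-0.56  0.95  5.02] w 23.0 g 30.0
[ 683.08 -130.56   50.  ]
t 11.54 [ 683.35 -130.65  176.39] F [-0.12 -0.98 -1.19] w 23.4 g 30.0
hit True
t 12.33 [ 682.51 -130.42  135.38] F [-0.43  0.75  4.78] w 23.3 g 30.0
```

Run:
```python
from h import *
import pickle
set_gripper(40); env.hold(.2); s=st(); p=s["tool_pos"]
env.move_l([p[0],p[1],215],rate=150)
env.hold(.1); T=tool_T(); a=viewer.camera("wrist")
V={}
for k,p in (("b1",[470,385,290]),("b2",[485,375,240])):
    env.reach(p,down(.6)); env.hold(.3); V[k]=(tool_T(),viewer.camera("wrist"))
pickle.dump(V,open("V2.pkl","wb")); st()
cv2.imwrite("pics/c4.png",np.vstack([np.hstack([a[0:300,80:480],V["b1"][1][0:300,80:480]]),np.hstack([V["b2"][1][0:300,80:480],a[0:300,160:560]])]))
```

```text
t 13.07 [ 681.9  -130.31  134.47] F [-0.36 -0.22  0.14] w 40.4 g 0.0
t 16.95 [485.14 375.51 241.24] F [-0.52  0.48  0.27] w 39.6 g 0.0
```

View pics/c4.png

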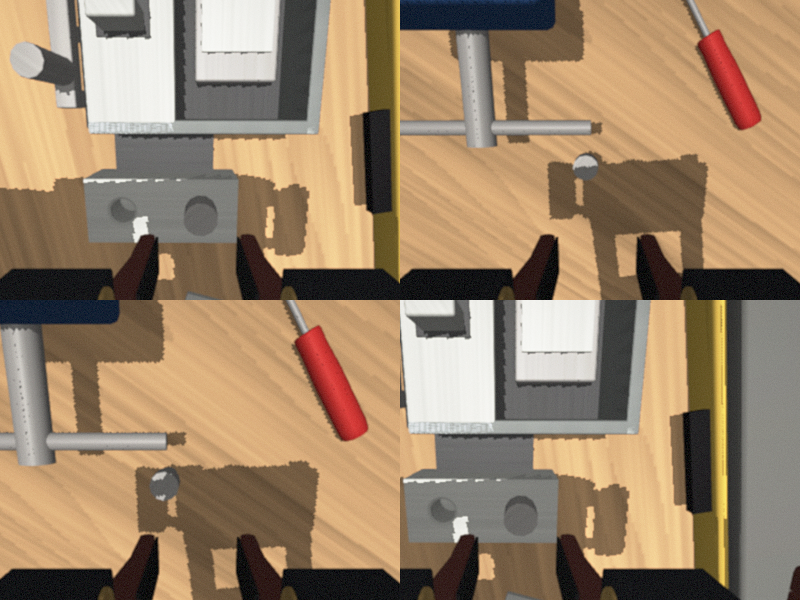

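The first pin is seated in the far bore (head visible at (200,215), near bore empty). The far pin is at b1 (265,165) and b2 (244,185), with the vise bar's end just past it at b1 (271,128) and b2 (246,141).

Run:
```python
from h import *
import pickle
V=pickle.load(open("V2.pkl","rb")); obs=[]
for k,(x,y) in (("b1",(265,165)),("b2",(244,185))):
    im=V[k][1][y-25:y+25,x-25:x+25]; hsv=cv2.cvtColor(im,cv2.COLOR_BGR2HSV)
    m=(hsv[...,1]<60).astype(np.uint8); n,l,s,ce=cv2.connectedComponentsWithStats(m)
    i=l[25,25]; uv=ce[i]+[x-25,y-25]; print(k,s[i],uv); obs.append(("wrist",uv,V[k][0])); print(onz("wrist",uv,44,V[k][0]))
print(*tri(obs))
print("bar end",*tri([("wrist",(271,128),V["b1"][0]),("wrist",(246,141),V["b2"][0])]))
print("bar left",*tri([("wrist",(161,129),V["b1"][0])]*1+[("wrist",(125,141),V["b2"][0])]))
print("screw",*tri([("wrist",(157,146),V["b1"][0]),("wrist",(115,165),V["b2"][0])]))
```

```text
b1 [ 12  13  26  28 527] [265.32 166.49]
[481.6  406.97  44.  ]
b2 [ 10   7  31  34 766] [244.43 183.69]
[481.54 407.35  44.  ]
[481.94 407.27  46.03] 0.13533192980993775
bar end [517.33 423.77  92.91] 0.3723352971126794
bar left [451.87 512.28  29.65] 0.2726802621489701
screw [447.02 495.49  76.17] 1.0230365563326889
```

Run:
```python
from h import *
pick(481.6,407.2,.6)
env.move_l([481.6,407.2,290],rate=150)
h=W((20,-165,50)); yaw=FY+np.pi/2
env.reach([h[0],h[1],290],down(yaw)); insert(h[0],h[1],yaw)
```

```text
t 19.26 [481.81 407.36 117.33] F [-0.66 -0.61  4.56] w 23.3 g 30.0
t 23.78 [ 624.15 -120.74  176.44] F [ 0.62 -0.44 -0.48] w 23.4 g 29.9
hit True
t 24.57 [ 623.37 -120.57  135.36] F [-1.18  0.38  6.  ] w 23.2 g 30.0
```

Both pins are down. I'll release, then squeeze the hinge catch, shifting the gripper so the fixed tab isn't forced.

```bash
cat >> h.py <<'E'
def squeeze(yc):
    Z=176; P=lambda dy,z=Z:W((36,yc+dy,z))
    set_gripper(50); env.reach(P(-3,230),down(FY)); env.hold(.2); env.move_l(P(-3),rate=100,f_stop=12); st()
    set_gripper(36); st(); env.move_l(P(-7),rate=40); set_gripper(20); env.hold(.3); s=st()
    set_gripper(40); env.move_l(P(-7,230),rate=120); return s
E
python3 - <<'E'
from h import *
set_gripper(40); env.hold(.1); p=env.read_state()["tool_pos"]
env.move_l([p[0],p[1],240],rate=180)
squeeze(40)
env.reach(W((36-60,-10,310)),down(FY)); env.hold(.2); im=viewer.camera("wrist"); st()
top=viewer.camera("top")
c=lambda i,x,y,w,h,k:cv2.resize(i[y:y+h,x:x+w],None,fx=k,fy=k,interpolation=cv2.INTER_CUBIC)
cv2.imwrite("pics/c5.png",np.vstack([im[:300], cv2.resize(top[140:220,200:340],(560,300))]))
Hq=W((0,85,0))
for a in (0,.7,1.42): print(env.ik(W((-155*np.sin(a),85-155*np.cos(a),177)),down(FY+np.pi/2-a)))
E
```

```text
t 28.82 [673.19  75.92 175.99] F [0.26 0.14 0.07] w 49.9 g 0.0
t 29.27 [673.53  76.5  176.81] F [1.74 4.45 3.77] w 36.0 g 2.0
t 30.21 [672.44  70.84 176.3 ] F [ 0.6  -1.78  5.31] w 23.2 g 30.0
t 32.07 [606.23  39.84 308.15] F [ 0.13  0.1  -0.11] w 39.9 g 0.0
[-0.06  0.58  1.71 -0.    0.85  0.11]
[ 0.03  0.47  1.92 -0.    0.75  0.9 ]
[ 0.24  0.45  1.97 -0.    0.73  1.82]
```

View pics/c5.png

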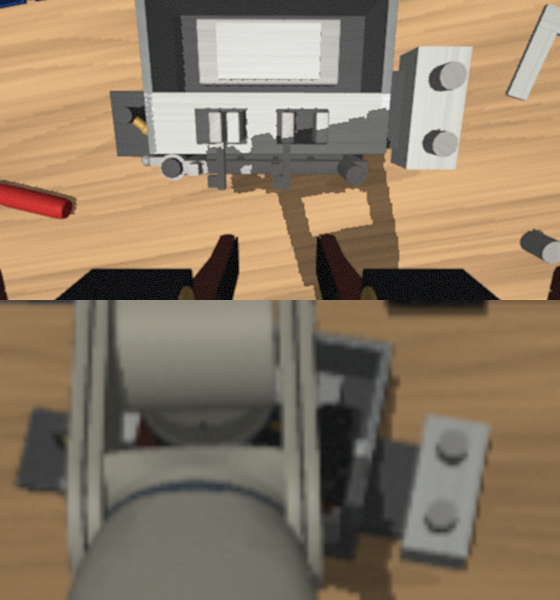

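Both heads are on the ledge at (447,75) and (437,142). The hinge catch tabs are together at (232,125), width 23 to 24 mm, and the free catch is still open at (303,125). Next come the free catch, then the post.

Run:
```python
from h import *
s=squeeze(-30)
if s["width"]<26:
    G=lambda a,z=177:W((-155*np.sin(a),85-155*np.cos(a),z)); Q=lambda a:down(FY+np.pi/2-a)
    env.reach(G(0,240),Q(0)); env.hold(.1); env.move_l(G(0),rate=100,f_stop=12)
    set_gripper(5); env.hold(.1); s=st()
    if 13<s["width"]<19:
        for a in np.arange(.1,1.46,.1):
            env.move_l(G(a),Q(a),rate=90); 
            if round(a,1) in(.1,.3,.6,.9,1.2,1.4): print(round(a,1)); st()
        env.hold(.3); s=st()
        p=R.from_euler("z",-FY).apply(s["tool_pos"]-q[:3]); print("angle",np.arctan2(-p[0],85-p[1]))
T=tool_T(); im=viewer.camera("wrist"); sc=viewer.camera("scene")
cv2.imwrite("pics/c6.png",np.vstack([im[:330],cv2.resize(sc[180:300,220:420],(560,270))]))
```

```text
t 33.90 [661.62   6.89 176.01] F [ 0.01  0.67 -0.75] w 49.9 g 0.0
t 34.35 [661.99   7.33 176.75] F [1.07 3.09 3.84] w 36.2 g 2.0
t 35.28 [660.89   1.84 176.27] F [ 0.94 -4.49  4.88] w 23.1 g 30.0
t 39.30 [619.85 -23.67 177.41] F [-1.48  0.04  6.02] w 15.5 g 30.0
0.1
t 39.62 [604.94 -20.37 177.46] F [-0.    0.22  3.57] w 15.4 g 30.0
0.3
t 40.27 [576.27  -9.37 177.44] F [ 0.19 -1.28  5.72] w 15.9 g 30.0
0.6
t 41.25 [538.78  17.03 177.39] F [ 0.41 -4.91  5.15] w 15.4 g 30.0
0.9
t 42.23 [510.25  54.27 177.39] F [ 0.18 -2.29  6.03] w 15.5 g 30.0
1.2
t 43.20 [494.27  97.78 177.38] F [-0.01 -2.56  7.27] w 15.5 g 30.0
1.4
t 43.85 [491.18 128.58 177.38] F [ 0.5  -3.16  8.12] w 15.9 g 30.0
t 44.15 [491.19 128.24 177.39] F [ 0.96 -2.87  7.63] w 15.4 g 30.0
angle 1.3990443598253932
```

View pics/c6.png

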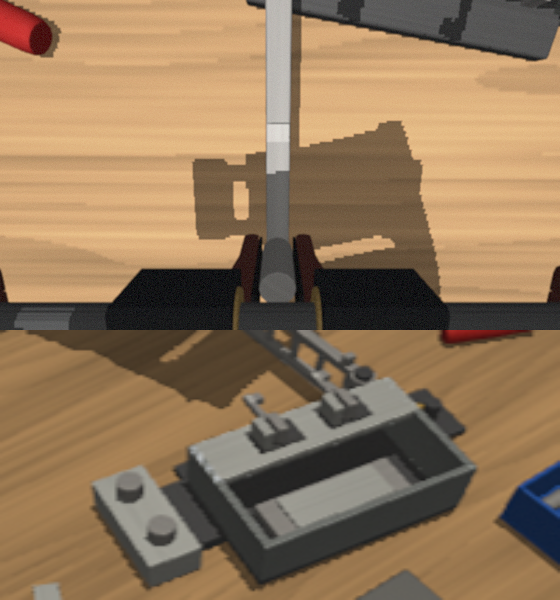

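The gate is held wide open, with the post between the fingers at (278,270). Both catches are closed and both pins seated, so I'm handing in.

```bash
python3 -c "
from station import workorder
print(workorder.sign_off())"
```

```text
the job is handed in; nothing more can be done
None
```

I handed the job in at about 44 s with both pins seated, the hinge catch and then the free-end catch squeezed home, and the gate held by its post at about 1.40 rad (80°); the sign-off returned no verdict.

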